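# Push the spring tote up the loading ramp until it drops behind the lip

### The arm

A 6-joint arm with a two-finger parallel gripper is mounted at the origin on a cart in front of the work surface, level with it; the furniture and walls round the work are solid. World frame = base frame: x ahead of the robot, y to its left, z up, the work surface at z = 0. Lengths are in m, angles in rad, forces in N, time in s.
With the tool pointing down it reaches from about 0.425 to 0.95 m from the base axis. Payload 14.7 kg.
Tool frame: the origin (TCP) lies between the finger pads; the fingertips stand 19 mm ahead of it and the grasp point (between the pads) is the TCP; z points along the fingers, x is the direction in which the jaws open and shut, and the axes are right-handed (so a half turn about z gives the same grasp; the last joint's range is limited). The gripper opens to 85 mm and grips with 20 to 120 N. Pads are 22 mm wide; open, the fingers measure 114 mm over their backs; the gripper's body (76 mm by 85 mm) begins 54 mm behind the grasp point. The pads swing forward as they close: fully open they stand 13 mm farther back than shut.
Start: joints at [1.19, 0.48, 1.596, -0, 1.065, -0.047], TCP at [0.213, 0.614, 0.25] pointing down, gripper open.
Joint ranges: [-2.75, 2.75], [-0.82, 2.05], [0.23, 2.67], [-1.56, 4.7], [0.09, 2.69], [-2.92, 2.92]. Speed limits (rad/s): [1.89, 1.89, 2.39, 3.01, 3.01, 3.01].

### API

Orientations are given as a rotation vector (axis times angle).
In Python, from workcell import observe, capture, get_calibration, finish_job, look_for, mark_of gives the robot as it stands.
- The arm moves only by the tool servo_tool, never from a script. Its argument "rows" is a list of rows, each an object with "dp": the shift along the tool's x, y, z in cm, a list of three; "roll": the turn about the tool's z in rad. In form: [{"dp": [tx, ty, tz], "roll": roll}, ...]. A call has 1 to 12 rows; each row is the pose to reach, as a shift and turn from the pose commanded when the call began, along the tool's axes at that moment; what a row does not reach only later rows make up. A row lasts 1/10 s, in which the tool goes at most 50 mm and 8.59 degrees, less where a joint would pass 70% of its speed; a pose out of reach is approached as far as the arm can. A call with a gripper value outside its range is refused whole. "hand" is the finger opening in cm, from 0 to 8.54, set as the call begins (left out, the last holds). The fingers move at their own pace and stop on an object; "force" is the grip in N (left out, the last holds). Time passes only in rows, so rows that repeat a pose let the fingers close. It gives the time, the measured TCP pose, the force and the opening at its end, in the units of the state.
- observe(): the state, without advancing time (a new reading comes with each control period).
- capture(name): name is "scene" or "top" or "wrist"; returns the picture (384x512x3 uint8, red, green, blue); there is no depth.
- get_calibration(name): a dict with "fx", "fy", "cx", "cy" (pixels), "R" (3x3) and "t" (3): a world point X has camera coordinates R X + t. Camera axes: x right, y down, z forward; pixel columns grow to the right and rows downward; lengths in m; the calibration is good to about 2 mm. A picture is of the moment at which its call begins: read the wrist's pose just before it. get_calibration takes no time and is no camera call; for the wrist camera it gives the pose at the moment of the call.
- finish_job(): hands the job in, once; it reports no verdict.
Trained networks look in the newest picture that a camera, given by its name, has taken for a name from the list of things; names that differ only in an ending like _2 or _b are one class to them, and where a whole thing is asked for, a point or a joint stands for the part that bears it (a point fixed in the world has none). Each returns a list of dicts, best first, with "confidence" (0 to 1); they miss things now and then, are a little off and sometimes report something else, mostly with a low value. They report only what shows in the picture. A call takes as long as a camera call.
- look_for(query, camera): "rect" ([left, top, width, height] in pixels, round what is visible of it).
- mark_of(query, camera): "xy" ([column, row] in pixels: a listed point, or the origin of a listed thing).
The state is a dict: "t": time; "joints": joint angles; "joint_velocities": joint speeds; "effort": joint torques, N m; "eef_pos": TCP position; "tool_rot": TCP orientation; "wrist_force": force on the tool from outside, world axes, zero at the start; "ft_torque": the same for the moment, N m; "gripper_width": finger opening in m.
Only numpy, scipy, OpenCV 4.12 (cv2) and the standard library are available. Lean on these libraries where they do the work, as an engineer would, in place of code of your own. Each camera call takes 0.05 s, during which the arm holds its last target. There are 200 camera calls.

### The job

Push the blue tote of springs, which waits on the foot of the grey loading ramp, up the ramp and over the yellow lip until its rear edge drops behind the lip and it sits flat in the pocket at the top. Do not lift it off the ramp; leave the yellow tote where it stands, and let go of everything at the end.

Things in the scene. Friction and masses are not known exactly. Their poses are not given: they have to be found in the camera images.
- ramp: grey steel ramp fixed to the bench, 255 x 114 mm. Origin: on the bench (z = 0) under the centre of its top pocket; x points uphill, z up. Along x in mm: flat landing -205 to -114, top 6 high; bright slope -114 to -48, rising to 22; lip; pocket floor -44 to 44, 14 high; end stop at 44, 46 high. Side cheeks 34 high, 104 apart inside, on slope and pocket, flared at the landing.
- lip (a point): middle of the top of the yellow lip across the upper end of the slope, level with it, 22 mm above the bench, 8 mm above the pocket floor behind it; the yellow strip is 14 mm wide. Axes as the ramp's: x uphill, y across. The pocket leaves a tote 9 mm of play each way along x and 10 mm across.
- spring_tote: open blue plastic tote, 70 mm long (x), 84 wide (y), walls 44 high, 3 thick, two coil springs fixed upright in it, up to 55 high; about 0.45 kg. Origin: centre of its underside; x points uphill. Stands on the ramp's landing, in line with the ramp within 4 degrees and 6 mm; push on its rear wall (x = -35 mm), about 2 to 4 N (smooth, friction 0.3).
- yellow_tote: open yellow plastic tote of the same size as the blue one, three small springs lying in it, loose on the 20 mm thick grey surface plate beside the ramp; a bystander. Origin: centre of its underside.

How it is judged:
By the outcome, as a careful person would: the job done as asked, in the order asked, and still so for the second after the job is handed in, with the robot touching nothing.
It also fails if it takes over 32 s, if anything falls off the work surface, if the arm or the gripper's body presses on something with over 40 N, if the wrist force passes 120 N, or if a joint passes its speed limit or range.

## Working session

There is one attempt and no reset: what is moved stays moved. The work goes in short steps, Python scripts to look and compute and a tool call to move; the robot and the scene stay as the last step left them, time stands still between calls to the robot, and variables do not carry over. Pictures are saved under pics/ and viewed, about 8 in all and at most 12, crops included, and the job is handed in when it is done.

Besides the shell and the picture viewer there is one more tool, called after "Call:" in YAML: its name, and indented under it one key for each argument. servo_tool: Moves the arm, as the interface text tells. Its arguments: {"type":"object","properties":{"rows":{"type":"array","items":{"type":"object","properties":{"dp":{"type":"array","items":{"type":"number"}},"roll":{"type":"number"}}}},"hand":{"type":"number"},"force":{"type":"number"}},"required":["rows"]}

```bash
mkdir -p pics; cat > h.py <<'E'
import numpy as np, cv2
from workcell import *
def ray(cam,uv,z,cal=None):
    c=cal or get_calibration(cam); R=np.array(c["R"]);t=np.array(c["t"])
    d=R.T@np.array([(uv[0]-c["cx"])/c["fx"],(uv[1]-c["cy"])/c["fy"],1]); o=-R.T@t
    return o+d*(z-o[2])/d[2]
def proj(cam,X):
    c=get_calibration(cam); p=np.array(c["R"])@np.array(X)+np.array(c["t"])
    return [c["fx"]*p[0]/p[2]+c["cx"],c["fy"]*p[1]/p[2]+c["cy"]]
def save(im,n,s=1.5): cv2.imwrite(f"pics/{n}.png",cv2.resize(im[:,:,::-1],None,fx=s,fy=s))
E
python3 - <<'E'
from h import *
s=observe();print(s["t"],s["eef_pos"],s["tool_rot"],s["wrist_force"])
Z={"ramp":0,"lip":.022,"spring_tote":.006,"yellow_tote":.02}
ims=[]
for c in("scene","top"):
    im=capture(c).copy();ims.append(im)
    for q in Z:
        for m in mark_of(q,c)[:2]: print(c,q,np.round(m["xy"]),round(m["confidence"],2),np.round(ray(c,m["xy"],Z[q]),3))
cv2.imwrite("pics/a.png",cv2.resize(np.vstack(ims)[:,:,::-1],(400,600)))
save(ims[1],"top")
save(ims[0],"scene")
E
```

```text
0.0 [0.21278249 0.61375382 0.24966757] [ 2.55911759e+00  1.82112358e+00 -1.73386395e-03] [-0.61953098 -0.57655149  0.15017864]
scene ramp [264. 156.] 0.61 [0.576 0.366 0.   ]
scene lip [250. 155.] 0.84 [0.536 0.366 0.022]
scene spring_tote [202. 170.] 0.83 [0.424 0.394 0.006]
scene yellow_tote [242. 270.] 0.88 [0.372 0.118 0.02 ]
top ramp [219. 163.] 0.56 [0.573 0.364 0.   ]
top lip [215. 177.] 0.69 [0.534 0.37  0.022]
top spring_tote [200. 224.] 0.68 [0.417 0.407 0.006]
top yellow_tote [313. 245.] 0.72 [0.376 0.129 0.02 ]
```

View pics/top.png

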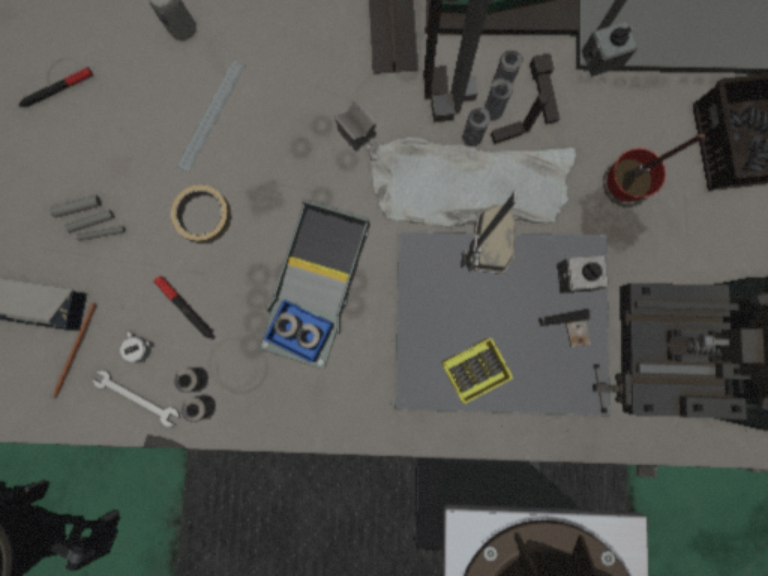

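View pics/scene.png

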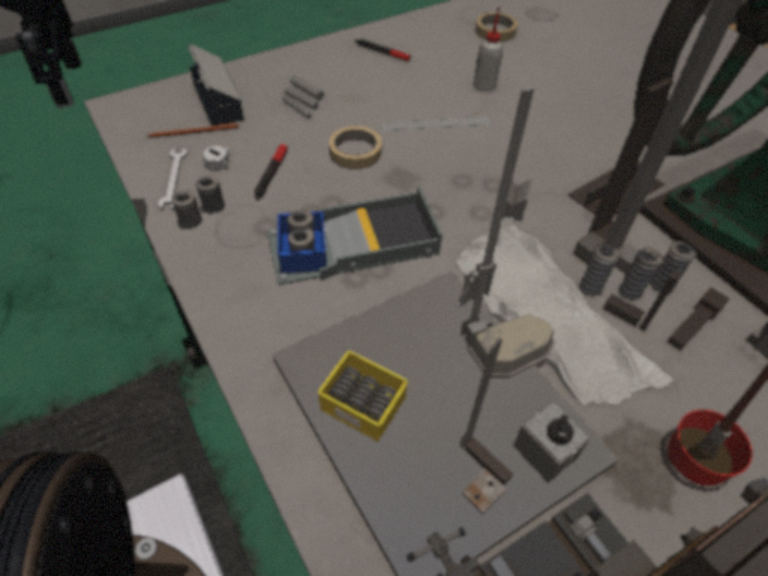

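The pictures show the blue tote at the foot of the ramp (top 298,332 in the 1.5x view), the lip at about (318,268) and the end stop at about (337,212). The yellow tote is well clear at (477,370). Next I'll get the ramp's axis.

```bash
python3 - <<'E'
from h import *
from scipy.spatial.transform import Rotation as Ro
P={"stopL":((305,203),.046),"stopR":((369,222),.046),"lipL":((290,261),.022),"lipR":((348,279),.022),"lndL":((263,348),.006),"lndR":((322,366),.006),
"tRL":((265,343),.05),"tRR":((318,361),.05),"tFL":((282,302),.05),"tFR":((335,319),.05)}
G={k:ray("top",np.array(p)/1.5,z) for k,(p,z) in P.items()}
for k in G: print(k,np.round(G[k],3))
a=lambda p,q:np.degrees(np.arctan2(*(q-p)[[1,0]]))
print(a(G["lndL"],G["stopL"]),a(G["lndR"],G["stopR"]),a(G["stopR"],G["stopL"])-90,a(G["tRL"],G["tFL"]),a(G["tRR"],G["tFR"]),a(G["tRR"],G["tRL"])-90)
print(Ro.from_rotvec(observe()["tool_rot"]).as_matrix().round(3))
E
```

```text
stopL [0.633 0.4   0.046]
stopR [0.604 0.295 0.046]
lipL [0.541 0.425 0.022]
lipR [0.513 0.328 0.022]
lndL [0.397 0.467 0.006]
lndR [0.37  0.367 0.006]
tRL [0.405 0.453 0.05 ]
tRR [0.38  0.368 0.05 ]
tFL [0.471 0.429 0.05 ]
tFR [0.446 0.344 0.05 ]
-15.768553762115832 -17.215401597084867 -15.519530051898215 -20.00744665100263 -20.03142074853688 -16.805094389729618
[[ 0.328  0.945 -0.   ]
 [ 0.945 -0.328 -0.   ]
 [-0.     0.    -1.   ]]
```

Call:
servo_tool:
  rows:
    - {"dp": [-1, 1.5, 0.5], "roll": 0}
    - {"dp": [-3, 4.5, 2], "roll": -0.02}
    - {"dp": [-5.5, 8, 4], "roll": -0.03}
    - {"dp": [-8, 12, 6], "roll": -0.05}
    - {"dp": [-10.5, 15.5, 8], "roll": -0.05}
    - {"dp": [-12.3, 18, 9], "roll": -0.05}
    - {"dp": [-13.1, 19.5, 10], "roll": -0.05}
    - {"dp": [-13.1, 19.5, 10], "roll": -0.05}
    - {"dp": [-13.1, 19.5, 10], "roll": -0.05}
  hand: 4.5
  force: 40

```text
t: 1.4
eef_pos: [0.3544, 0.426, 0.1504]
tool_rot: [-2.514, -1.883, 0.0]
wrist_force: [-0.1, 0.2, 0.1]
gripper_width: 0.0452
```

```bash
python3 - <<'E'
from h import *
from scipy.spatial.transform import Rotation as Ro
s=observe();print(s["t"],s["eef_pos"],s["wrist_force"],s["gripper_width"]);print(Ro.from_rotvec(s["tool_rot"]).as_matrix().round(3))
cal=get_calibration("wrist");im=capture("wrist").copy();save(im,"w1")
for q,z in {"ramp":0,"lip":.022,"spring_tote":.006}.items():
    for m in mark_of(q,"wrist")[:1]: print(q,np.round(m["xy"]),round(m["confidence"],2),np.round(ray("wrist",m["xy"],z,cal),3))
E
```

```text
1.4 [0.35443024 0.42601188 0.15035823] [-0.07902678  0.22448383  0.08354888] 0.04515178845662922
[[ 0.281  0.96  -0.   ]
 [ 0.96  -0.281 -0.   ]
 [-0.    -0.    -1.   ]]
spring_tote [250. 265.] 0.58 [0.427 0.4   0.006]
```

View pics/w1.png

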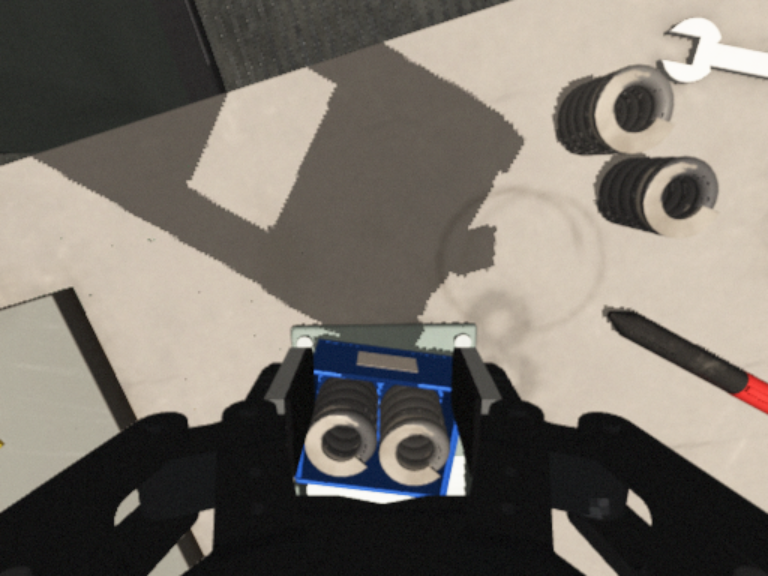

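The ramp's rear edge (292–477, row 328) is level and centred under the fingers. The tote is turned about 4°. I'm clear to lower behind it.

Call:
servo_tool:
  rows:
    - {"dp": [0, 0, 2], "roll": 0}
    - {"dp": [0, 0, 5], "roll": 0}
    - {"dp": [0, 0, 8], "roll": 0}
    - {"dp": [0, 0, 10], "roll": 0}
    - {"dp": [0, 0, 10.8], "roll": 0}
    - {"dp": [0, 0, 10.8], "roll": 0}
    - {"dp": [0, 0.5, 10.8], "roll": 0}
    - {"dp": [0, 1, 10.8], "roll": 0}
    - {"dp": [0, 1.5, 10.8], "roll": 0}
    - {"dp": [0, 2, 10.8], "roll": 0}
    - {"dp": [0, 2, 10.8], "roll": 0}

```text
t: 2.7
eef_pos: [0.3745, 0.4208, 0.0427]
tool_rot: [-2.514, -1.884, -0.001]
wrist_force: [0.2, -0.2, -0.7]
gripper_width: 0.0449
```

Call:
servo_tool:
  rows:
    - {"dp": [0, 0.3, 0], "roll": 0}
    - {"dp": [0, 0.6, 0], "roll": 0}
    - {"dp": [0, 0.9, 0], "roll": 0}
    - {"dp": [0, 1.2, 0], "roll": 0}
    - {"dp": [0, 1.5, 0], "roll": 0}
    - {"dp": [0, 1.8, 0], "roll": 0}
    - {"dp": [0, 2.1, 0], "roll": 0}
    - {"dp": [0, 2.4, 0], "roll": 0}
    - {"dp": [0, 2.7, 0], "roll": 0}
    - {"dp": [0, 3, 0], "roll": 0}

```text
t: 3.7
eef_pos: [0.4025, 0.4124, 0.0423]
tool_rot: [-2.513, -1.885, 0.0]
wrist_force: [-2.1, 0.5, -1.1]
gripper_width: 0.0449
```

```bash
python3 - <<'E'
from h import *
cal=get_calibration("wrist")
im=capture("wrist").copy();t=capture("scene").copy()
c=t[110:230,150:320]
cv2.imwrite("pics/p2.png",np.hstack([cv2.resize(im,(400,300)),cv2.resize(c,(400,300),interpolation=cv2.INTER_CUBIC)])[:,:,::-1])
E
```

```text
(no output)
```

View pics/p2.png

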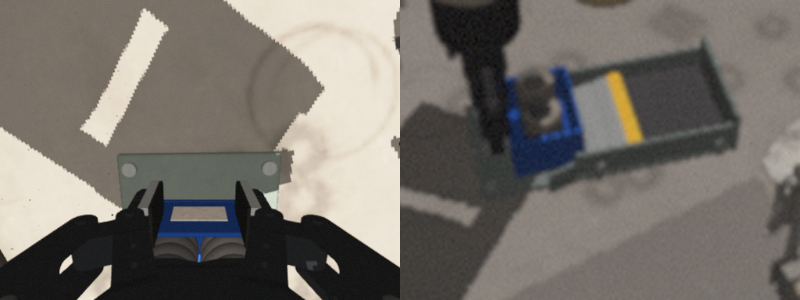

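Both fingers are in contact and the tote has squared up. I'll push on up the slope, raising the fingers along with it.

Call:
servo_tool:
  rows:
    - {"dp": [0, 0.5, 0], "roll": 0}
    - {"dp": [0, 1, 0], "roll": 0}
    - {"dp": [0, 1.5, 0], "roll": 0}
    - {"dp": [0, 2, -0.1], "roll": 0}
    - {"dp": [0, 2.5, -0.1], "roll": 0}
    - {"dp": [0, 3, -0.1], "roll": 0}
    - {"dp": [0, 3.5, -0.2], "roll": 0}
    - {"dp": [0, 4, -0.2], "roll": 0}
    - {"dp": [0, 4.5, -0.3], "roll": 0}
    - {"dp": [0, 5, -0.4], "roll": 0}

```text
t: 4.8
eef_pos: [0.4506, 0.3983, 0.0464]
tool_rot: [2.513, 1.885, -0.0]
wrist_force: [-2.9, 1.5, 0.6]
gripper_width: 0.0453
```

Call:
servo_tool:
  rows:
    - {"dp": [0, 0.4, -0.1], "roll": 0}
    - {"dp": [0, 0.8, -0.2], "roll": 0}
    - {"dp": [0, 1.2, -0.3], "roll": 0}
    - {"dp": [0, 1.6, -0.4], "roll": 0}
    - {"dp": [0, 2, -0.5], "roll": 0}
    - {"dp": [0, 2.4, -0.6], "roll": 0}
    - {"dp": [0, 2.8, -0.7], "roll": 0}
    - {"dp": [0, 3.2, -0.8], "roll": 0}
    - {"dp": [0, 3.6, -0.9], "roll": 0}
    - {"dp": [0, 4, -1], "roll": 0}

```text
t: 5.8
eef_pos: [0.4891, 0.3872, 0.0564]
tool_rot: [2.513, 1.885, 0.0]
wrist_force: [-1.6, 1.3, 1.7]
gripper_width: 0.0449
```

```bash
python3 - <<'E'
from h import *
im=capture("wrist").copy();t=capture("scene").copy()
c=t[110:230,150:320]
cv2.imwrite("pics/p3.png",np.hstack([cv2.resize(im,(400,300)),cv2.resize(c,(400,300),interpolation=cv2.INTER_CUBIC)])[:,:,::-1])
E
```

```text
(no output)
```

View pics/p3.png

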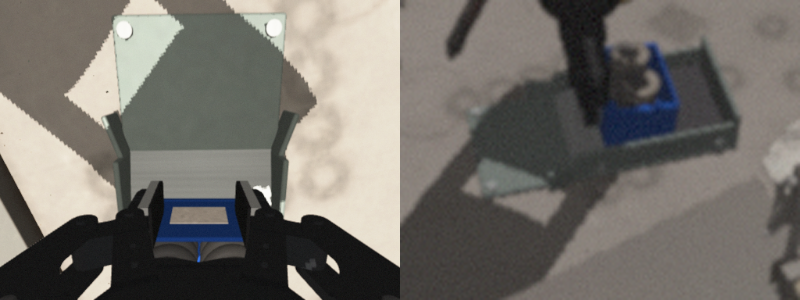

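Call:
servo_tool:
  rows:
    - {"dp": [0, 0.4, -0.1], "roll": 0}
    - {"dp": [0, 0.8, -0.2], "roll": 0}
    - {"dp": [0, 1.2, -0.3], "roll": 0}
    - {"dp": [0, 1.6, -0.3], "roll": 0}
    - {"dp": [0, 2, -0.3], "roll": 0}
    - {"dp": [0, 2.4, -0.3], "roll": 0}
    - {"dp": [0, 2.7, -0.3], "roll": 0}
    - {"dp": [0, 3, -0.3], "roll": 0}
    - {"dp": [0, 3.3, -0.3], "roll": 0}
    - {"dp": [0, 3.6, -0.3], "roll": 0}
    - {"dp": [0, 3.6, -0.3], "roll": 0}

```text
t: 7.0
eef_pos: [0.5237, 0.3772, 0.0594]
tool_rot: [2.513, 1.885, 0.001]
wrist_force: [0.1, -0.1, -0.1]
gripper_width: 0.0445
```

```bash
python3 - <<'E'
from h import *
im=capture("wrist").copy();t=capture("scene").copy()
c=t[110:230,150:320]
cv2.imwrite("pics/p4.png",np.hstack([cv2.resize(im,(400,300)),cv2.resize(c,(400,300),interpolation=cv2.INTER_CUBIC)])[:,:,::-1])
E
```

```text
(no output)
```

View pics/p4.png

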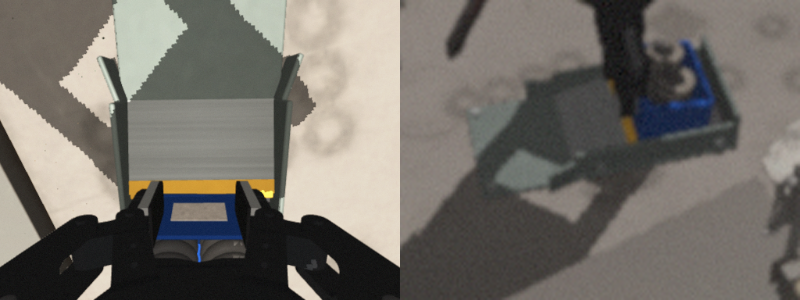

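The force fell to zero and the whole yellow strip shows behind the tote (rows 180–193). It has probably just dropped, so I'll nudge it 6 mm further into the play and then back off.

Call:
servo_tool:
  rows:
    - {"dp": [0, 0.2, 0], "roll": 0}
    - {"dp": [0, 0.4, 0], "roll": 0}
    - {"dp": [0, 0.6, 0], "roll": 0}

```text
t: 7.4
eef_pos: [0.529, 0.3755, 0.0593]
tool_rot: [-2.513, -1.885, 0.0]
wrist_force: [-1.5, -0.3, -1.4]
gripper_width: 0.0449
```

Call:
servo_tool:
  rows:
    - {"dp": [0, 0, 0], "roll": 0}
    - {"dp": [0, -1, 0], "roll": 0}
    - {"dp": [0, -2.5, -0.5], "roll": 0}
    - {"dp": [0, -4, -2], "roll": 0}
    - {"dp": [0, -5.5, -5], "roll": 0}
    - {"dp": [0, -7, -9], "roll": 0}
    - {"dp": [0, -8, -12], "roll": 0}
    - {"dp": [0, -8, -13], "roll": 0}
    - {"dp": [0, -8, -13], "roll": 0}
    - {"dp": [0, -8, -13], "roll": 0}

```text
t: 8.4
eef_pos: [0.4515, 0.3977, 0.1886]
tool_rot: [2.513, 1.885, -0.001]
wrist_force: [-0.6, -0.8, -0.4]
gripper_width: 0.0449
```

```bash
python3 - <<'E'
from h import *
im=capture("wrist").copy();t=capture("scene").copy()
c=t[110:230,150:320]
cv2.imwrite("pics/p5.png",np.hstack([cv2.resize(im,(400,300)),cv2.resize(c,(400,300),interpolation=cv2.INTER_CUBIC)])[:,:,::-1])
for cam in("scene","top"):
    if cam=="top": capture(cam)
    for q,z in {"lip":.022,"spring_tote":.014,"yellow_tote":.02}.items():
        for m in mark_of(q,cam)[:1]: print(cam,q,np.round(ray(cam,m["xy"],z),3),round(m["confidence"],2))
E
```

```text
scene lip [0.536 0.369 0.022] 0.63
scene spring_tote [0.569 0.359 0.014] 0.76
scene yellow_tote [0.371 0.12  0.02 ] 0.59
top lip [0.534 0.369 0.022] 0.88
top spring_tote [0.567 0.366 0.014] 0.97
top yellow_tote [0.564 0.362 0.02 ] 0.28
```

View pics/p5.png

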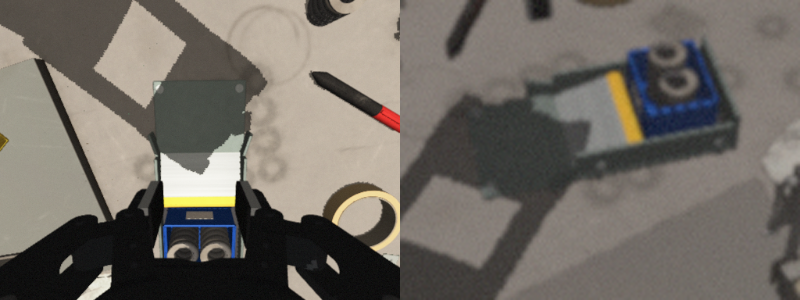

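The tote looks to be in the pocket, but the marks put its rear edge close to the lip. I'll move back so the wrist camera sees the whole tote and check that it is flat.

Call:
servo_tool:
  rows:
    - {"dp": [0, 2, 0], "roll": 0}
    - {"dp": [0, 5, 0], "roll": 0}
    - {"dp": [0, 8, -1], "roll": 0}
    - {"dp": [0, 11, -1.5], "roll": 0}
    - {"dp": [0, 14, -2], "roll": 0}
    - {"dp": [0, 17, -2], "roll": 0}
    - {"dp": [0, 19, -2], "roll": 0}
    - {"dp": [0, 20, -2], "roll": 0}
    - {"dp": [0, 20, -2], "roll": 0}
    - {"dp": [0, 20, -2], "roll": 0}
  hand: 8.5

```text
t: 9.85
eef_pos: [0.6436, 0.3419, 0.209]
tool_rot: [-2.513, -1.885, 0.001]
wrist_force: [0.7, -0.5, 0.4]
gripper_width: 0.0852
```

```bash
python3 - <<'E'
from h import *
print(observe()["eef_pos"]);c=get_calibration("wrist");print(np.round(-np.array(c["R"]).T@np.array(c["t"]),3))
import json;json.dump({k:np.array(v).tolist() for k,v in c.items()},open("c.json","w"))
im=capture("wrist").copy();np.save("w6.npy",im);save(im,"p6",1.55)
E
```

```text
[0.6435648  0.34187362 0.20902258]
[0.581 0.361 0.333]
```

View pics/p6.png

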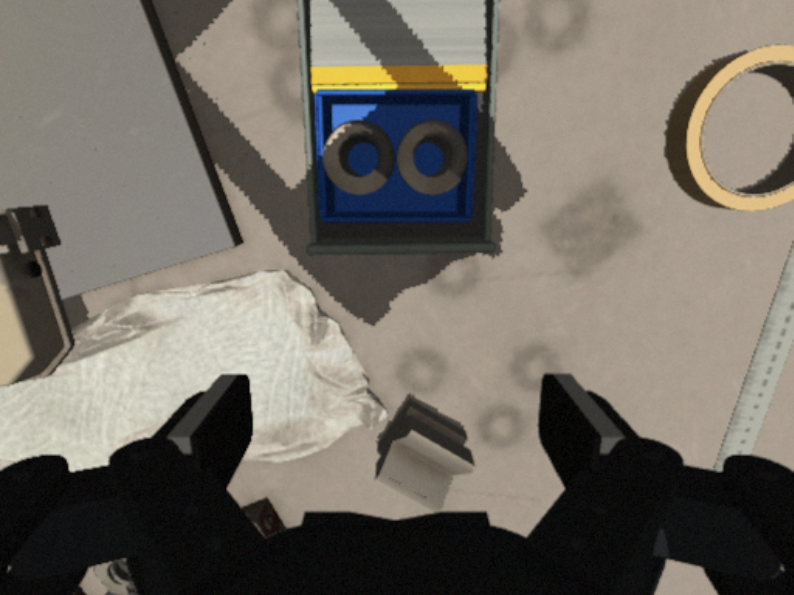

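The view from straight above shows the rear rim (316–476) slightly wider than the front rim (320–473), so the tote may still be tilted on the lip. I'll measure it.

```bash
python3 - <<'E'
from h import *
import json
c=json.load(open("c.json"));im=np.load("w6.npy").astype(int)
m=((im[...,2]>im[...,0]+25)&(im[...,2]>im[...,1]+15)).astype(np.uint8)
cs=cv2.findContours(m,0,1)[0];k=max(cs,key=cv2.contourArea)
q=cv2.approxPolyDP(cv2.convexHull(k),5,True)[:,0]
print(q.tolist())
for r in range(q[:,1].min(),q[:,1].max()+1,6):
    x=np.where(m[r,180:330])[0]
    if len(x): print(r,x[0]+180,x[-1]+180,end=' | ')
u=np.array([.96,-.281]);v=np.array([.281,.96])
for z in(.058,.066):
  for p in q: 
    g=ray("wrist",p,z,c)[:2]-[.575,.362]; print(z,p,np.round([g@u,g@v],4)*1000)
# lip rear/front edges
for rr in(66/1.55,90/1.55):
    g=ray("wrist",(400/1.55,rr),.022,c)[:2]-[.575,.362];print("lip edge",g@u*1000)
for rr in(243/1.55,252/1.55):
    g=ray("wrist",(400/1.55,rr),.046,c)[:2]-[.575,.362];print("stop edge",g@u*1000)
# predicted corners in px for model
R=np.array(c["R"]);t=np.array(c["t"])
def pr(x,y,z):
    w=np.array([.575,.362])+x*u+y*v; p=R@[*w,z]+t; return np.round([c["fx"]*p[0]/p[2]+c["cx"],c["fy"]*p[1]/p[2]+c["cy"]],1)
for n,zr in(("flat",.058),("tilt",.066)): print(n,[pr(x,y,z).tolist() for x,z in((-.04,zr),(.03,.058)) for y in(-.042,.042)])
E
```

```text
[[305, 58], [301, 143], [206, 140], [205, 58]]
58 205 305 | 64 202 307 | 70 203 307 | 76 203 307 | 82 203 307 | 88 203 306 | 94 204 306 | 100 204 306 | 106 204 306 | 112 205 305 | 118 205 305 | 124 205 305 | 130 205 304 | 136 206 304 | 142 208 302 | 0.058 [305  58] [-34.9  41.7]
0.058 [301 143] [34.1 41.1]
0.058 [206 140] [ 31.6 -41.9]
0.058 [205  58] [-34.8 -40.1]
0.066 [305  58] [-33.7  40.5]
0.066 [301 143] [33.2 40. ]
0.066 [206 140] [ 30.8 -40.7]
0.066 [205  58] [-33.6 -38.9]
lip edge -53.26173397242265
lip edge -40.14724279769688
stop edge 47.96902760041695
stop edge 53.38223708273055
flat [[202.4, 51.1], [305.7, 51.2], [205.8, 138.2], [302.2, 138.3]]
tilt [[200.8, 49.2], [307.3, 49.4], [205.8, 138.2], [302.2, 138.3]]
```

The widths and the rim gap favour flat, with the rear edge about 5 mm past the lip and 14 mm left ahead of it. I have plenty of time, so I'll nudge it 5 mm more to centre it and be sure.

Call:
servo_tool:
  rows:
    - {"dp": [0, -2, 0], "roll": 0}
    - {"dp": [0, -5, 0], "roll": 0}
    - {"dp": [0, -8, 0], "roll": 0}
    - {"dp": [0, -11, 0], "roll": 0}
    - {"dp": [0, -14, 0.5], "roll": 0}
    - {"dp": [0, -17, 1], "roll": 0}
    - {"dp": [0, -19, 2], "roll": 0}
    - {"dp": [0, -20, 2], "roll": 0}
    - {"dp": [0, -20, 2], "roll": 0}
    - {"dp": [0, -20, 2], "roll": 0}
  hand: 4.5

```text
t: 10.9
eef_pos: [0.4528, 0.3982, 0.19]
tool_rot: [2.513, 1.886, 0.002]
wrist_force: [0.5, 0.2, 0.4]
gripper_width: 0.0451
```

Call:
servo_tool:
  rows:
    - {"dp": [0, 0, 2], "roll": 0}
    - {"dp": [0, 0, 5], "roll": 0}
    - {"dp": [0, 1, 8], "roll": 0}
    - {"dp": [0, 2, 11], "roll": 0}
    - {"dp": [0, 3, 12.5], "roll": 0}
    - {"dp": [0, 4.5, 13], "roll": 0}
    - {"dp": [0, 6, 13], "roll": 0}
    - {"dp": [0, 7, 13], "roll": 0}
    - {"dp": [0, 7.6, 13], "roll": 0}
    - {"dp": [0, 8, 13], "roll": 0}
    - {"dp": [0, 8, 13], "roll": 0}

```text
t: 12.0
eef_pos: [0.5295, 0.3755, 0.0599]
tool_rot: [2.513, 1.885, 0.001]
wrist_force: [-0.2, -0.3, -1.1]
gripper_width: 0.045
```

Call:
servo_tool:
  rows:
    - {"dp": [0, 0.2, 0], "roll": 0}
    - {"dp": [0, 0.35, 0], "roll": 0}
    - {"dp": [0, 0.5, 0], "roll": 0}

```text
t: 12.3
eef_pos: [0.5334, 0.3742, 0.0593]
tool_rot: [-2.513, -1.885, 0.001]
wrist_force: [-2.0, 0.2, 1.2]
gripper_width: 0.0454
```

Call:
servo_tool:
  rows:
    - {"dp": [0, -1, 0], "roll": 0}
    - {"dp": [0, -2.5, -0.5], "roll": 0}
    - {"dp": [0, -4, -2], "roll": 0}
    - {"dp": [0, -5.5, -5], "roll": 0}
    - {"dp": [0, -7, -9], "roll": 0}
    - {"dp": [0, -8, -12], "roll": 0}
    - {"dp": [0, -8, -14], "roll": 0}
    - {"dp": [0, -6, -15], "roll": 0}
    - {"dp": [0, -3, -15], "roll": 0}
    - {"dp": [0, 1, -15], "roll": 0}
    - {"dp": [0, 5, -15], "roll": 0}
    - {"dp": [0, 9, -15], "roll": 0}

```text
t: 13.5
eef_pos: [0.6202, 0.3491, 0.2097]
tool_rot: [-2.512, -1.886, 0.0]
wrist_force: [0.3, 1.3, -0.3]
gripper_width: 0.0451
```

Call:
servo_tool:
  rows:
    - {"dp": [0, 1.5, 0], "roll": 0}
    - {"dp": [0, 2.5, 0], "roll": 0}
    - {"dp": [0, 2.5, 0], "roll": 0}
    - {"dp": [0, 2.5, 0], "roll": 0}
    - {"dp": [0, 2.5, 0], "roll": 0}
  hand: 8.5

```text
t: 14.0
eef_pos: [0.6428, 0.3426, 0.2095]
tool_rot: [-2.512, -1.886, 0.001]
wrist_force: [0.3, -0.2, -0.2]
gripper_width: 0.0851
```

```bash
python3 - <<'E'
from h import *
c=get_calibration("wrist");im=capture("wrist").copy();save(im,"p7",1.55);im=im.astype(int)
m=((im[...,2]>im[...,0]+25)&(im[...,2]>im[...,1]+15)).astype(np.uint8)
k=max(cv2.findContours(m,0,1)[0],key=cv2.contourArea)
q=cv2.approxPolyDP(cv2.convexHull(k),5,True)[:,0]
u=np.array([.96,-.281]);v=np.array([.281,.96])
for p in q:
    g=ray("wrist",p,.058,c)[:2]-[.575,.362]; print(p,np.round([g@u,g@v],4)*1000)
E
```

```text
[305  65] [-30.5  42.4]
[301 148] [37.6 41.9]
[206 146] [ 36.  -41.7]
[204  64] [-31.1 -40.8]
```

View pics/p7.png

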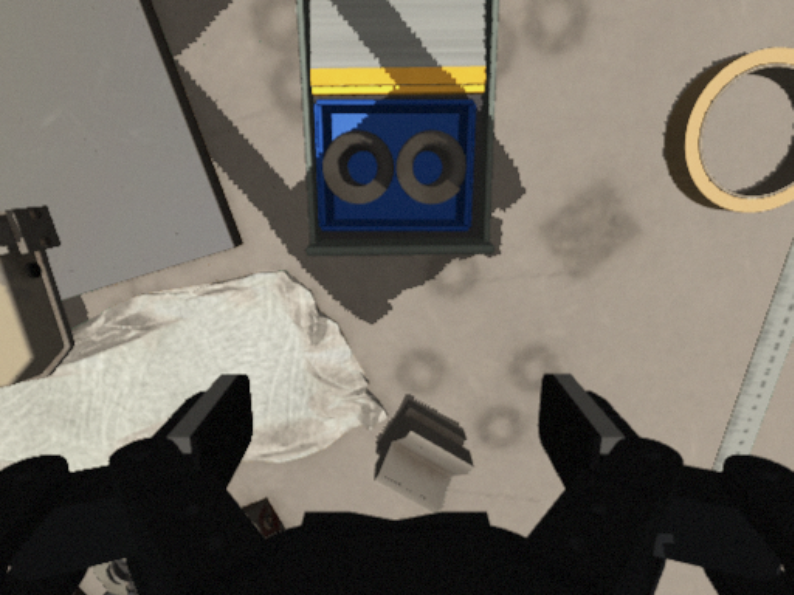

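A dark strip of pocket floor now shows between the lip (row 93) and the tote's rear rim (row 100). Its rim spans -31 to +37 mm, inside the lip at -40 and the stop at 48. It sits flat and near the centre of the pocket, with the robot clear of it.

```bash
python3 -c "
from workcell import *
print(finish_job())"
```

```text
the job is handed in; nothing more can be done
None
```

The blue tote is in the pocket at the top of the ramp, behind the yellow lip, and the job was handed in at about 14 s. I pushed it up from behind with the half-open fingers, without gripping or lifting it. Push forces stayed around 2 to 3.5 N.

**In the pocket:** The last wrist picture shows pocket floor between the lip and the tote's rear rim. The rear rim is about 9 mm past the lip and the front about 11 mm short of the end stop.

**Flatness:** After the first push the marks put the rear edge close to the lip, and the rim widths favoured flat but did not prove it. I nudged it 5 mm further to be sure.

**Robot:** It ended about 20 cm above the bench with the gripper open, touching nothing.

**Yellow tote:** In the scene picture after the first push it was still where it started. A low-confidence (0.28) "yellow tote" report from the top camera fell on the blue tote, and I took it as false. I did not check the yellow tote again after the last nudge, but the arm never went near it.

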